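# Load a gift-box lid in the engraving jig

### The arm

A 6-joint arm with a two-finger parallel gripper is mounted at the origin on the work surface. World frame = base frame: x ahead of the robot, y to its left, z up, the work surface at z = 0. Lengths are in m, angles in rad, forces in N, time in s.
With the tool pointing down it reaches from about 0.35 to 0.975 m from the base axis. Payload 4.9 kg.
Tool frame: the origin (TCP) lies at the very end of the fingers, on their centre line; the grasp point (between the pads) lies 19 mm behind it; z points along the fingers, y is the line along which they close (so a half turn about z gives the same grasp; the last joint's range is limited). The gripper opens to 85 mm and grips with 20 to 120 N. Pads are 22 mm wide; open, the fingers measure 114 mm over their backs; the gripper's body (76 mm by 85 mm) begins 54 mm behind the grasp point. The pads swing forward as they close: fully open they stand 13 mm farther back than shut.
Start: joints at [1.223, 0.053, 1.613, -0, 1.476, -0.119], TCP at [0.142, 0.609, 0.231] pointing down, gripper open.
Joint ranges: [-3.01, 3.01], [-1.01, 2.22], [0.06, 2.58], [-1.02, 4.17], [0.09, 2.62], [-3.14, 3.14]. Speed limits (rad/s): [2.57, 2.57, 3.14, 3.14, 3.14, 3.14].

### API

Orientations are given as a rotation vector (axis times angle).
In Python, from station import get_obs, get_image, get_calibration, finish_job gives the robot as it stands.
- The arm moves only by the tool servo_tool, never from a script. Its argument "increments" is a list of rows, each a list of 5 numbers: the opening, from 0 (shut) to 1 (fully open), then the shift along the tool's x, y, z in mm, then the turn about the tool's z in degrees. In form: [[jaw, tx, ty, tz, spin], ...]. A call has 1 to 12 rows; each row shifts and turns the commanded pose from where the row before left it, along the tool's axes as they then stand; what a row does not reach is not made up. A row lasts 1/8 s, in which the tool goes at most 62.5 mm and 10.7 degrees, less where a joint would pass 70% of its speed; a pose out of reach is approached as far as the arm can. A call is refused whole if a number of a shift passes 62.5 or a number of a turn 10.7, either way. A call with a gripper value outside its range is refused whole. The fingers move at their own pace and stop on an object; "force" is the grip in N (left out, the last holds). Time passes only in rows, so rows that do not move let the fingers close. It gives the time, the measured TCP pose, the force, the opening and the grip force at its end, in the units of the state.
- get_obs(): the state, without advancing time (a new reading comes with each control period).
- get_image(name): name is "side" or "top"; returns the picture (400x640x3 uint8, red, green, blue); there is no depth.
- get_calibration(name): a dict with "fx", "fy", "cx", "cy" (pixels), "R" (3x3) and "t" (3): a world point X has camera coordinates R X + t. Camera axes: x right, y down, z forward; pixel columns grow to the right and rows downward; lengths in m; the calibration is good to about 2 mm. A picture is of the moment at which its call begins. get_calibration takes no time and is no camera call.
- finish_job(): hands the job in; it is judged then, once.
The state is a dict: "t": time; "q": joint angles; "dq": joint speeds; "effort": joint torques, N m; "tool_pos": TCP position; "tool_rot": TCP orientation; "contact_force": force on the tool from outside, world axes, zero at the start; "wrist_torque": the same for the moment, N m; "opening": finger opening in m; "grip_force": force on a finger pad.
Only numpy, scipy, OpenCV 4.12 (cv2) and the standard library are available. Lean on these libraries where they do the work, as an engineer would, in place of code of your own. Each camera call takes 0.05 s, during which the arm holds its last target. There are 200 camera calls.

### The job

Load the dark walnut lid into the engraving jig: lay it flat on the jig's plate and push it fully home, flush against both steel stops, the long rail and the short end stop. Once it is home, swing the red-handled toggle clamp over centre so that it stays locked down on the lid. Leave the other things on the counter where they are.

Things in the scene. Friction and masses are not known exactly. Their poses are not given: they have to be found in the camera images.
- jig: Engraving jig, fixed: aluminium plate 12 mm thick, x -100 to +110, y -120 to +120 mm, with two low steel stops and a toggle clamp. Origin on the counter under the plate; x points away from the loading side (which faces the robot, within 0.25 rad) to rail and clamp, y along the rail, z up. A lid pushed home has its origin at (-10, 0, 12) mm and the jig's yaw (or + pi).
- rail_stop (a point): Top edge of the jig's long steel stop rail, middle of its length, on the flat face that looks to the jig's -x: (20, 5, 21) mm in the jig's frame. The rail runs 150 mm along the jig's y and stands 9 mm above the plate; the lid's long edge goes against it. The space in front of it (-x) is free for loading and pushing.
- end_stop (a point): Top edge of the jig's short steel end stop, on the flat face that looks to the jig's +y: (-10, -80, 21) mm in the jig's frame. Block 36 mm long along the jig's x, 9 mm above the plate; a lid end goes against it. The +y end of the lid's place is open: nothing stands there.
- walnut_lid: The lid to load: flat dark-brown walnut board, 60 mm (its x) by 160 mm (its y) by 14 mm thick, alike both ways round, a fine brass line near each end, 60 to 130 g. Origin: centre of its underside; z up. Lies on the counter left or right of the jig, its y within 0.5 rad of the world's y. Either end may go to the end stop.
- clamp_arm (a joint): Angle of the clamp's hold-down arm, rad: 0 as found, open, arm standing up just behind the rail at y = -45 mm of the jig, its top 125 mm above the counter; about 1.43 when it has passed centre and rests against its own stop, arm level, locked on a 14 mm lid and pressing it with about 8 N through a sprung pad (1.46 with nothing under it).
- handle_grip (a point): Middle of the clamp's red grip, 75 mm from the handle's pivot. The grip is 76 mm long, 22 mm thick, 18 mm wide along the jig's y (pinch there). Open, it leans 1.13 rad back (to the jig's +x) with this point at x 143, z 89 mm of the jig's frame; dead centre is at x 25, z 143, locked at x 22, z 142 mm, where its own stop ends the swing: push on until it stops.
- arc_centre (a point): Point of the jig at (51, -45, 43) mm in its frame. The handle's grip point swings about it in the jig's x-z plane on an arc of radius 103 mm, over the top (x 51, z 146), towards the lid; the handle itself turns 1.4 rad about the jig's y, so let it turn between the fingers. It takes 2 to 5 N, up to 15 N near centre if pinched hard; stays open by its weight, locked once past centre.
- clamp_pad: Black rubber pad on the spindle at the end of the clamp's arm, 17 mm across. Origin: centre of its lower face; when clamped it stands on the lid's top at x = -10, y = -45 mm of the jig's frame. The clamp's steel foot is behind the rail, x 43 to 110, y -75 to -15 mm, up to 53 mm above the counter.
- beech_lid: Another lid of the same size (60 by 160 by 14 mm) in pale beech, lying on the other side of the jig: leave it. Origin: centre of its underside.
- lokum_box: Open dark wooden box with sweets in it, 60 by 160 by 42 mm, on the near left: leave it. Origin: centre of its underside.
- green_carton: Green gift carton with a dark band, 100 by 200 by 50 mm, far left: leave it. Origin: centre of its underside.
- teal_carton: Slim dark teal carton with a white band, 70 by 180 by 30 mm, near right: leave it. Origin: centre of its underside.
- dust_brush: Dusting brush about 200 mm long, on the right, towards the engraver: leave it. Origin: on the counter under it.
- ribbon_spool: Red ribbon spool, 72 mm across, 28 mm high, right of the clamp: leave it. Origin: centre of its underside.
- sample_dish: Glass dish with sweets, 124 mm across, 45 mm high, far right: leave it. Origin: centre of its underside.
There are look-alikes about, which are no part of the job. There is more than one size of the walnut_lid; the one meant has the size given above.

How it is judged:
By the outcome, as a careful person would: the job done as asked, in the order asked, and still so for the second after the job is handed in, with the robot touching nothing.
It also fails if it takes over 72 s, if anything falls off the work surface, if the arm or the gripper's body presses on something with over 40 N, if the wrist force passes 120 N, or if a joint passes its speed limit or range.

## Working session

There is one attempt and no reset: what is moved stays moved. The work goes in short steps, Python scripts to look and compute and a tool call to move; the robot and the scene stay as the last step left them, time stands still between calls to the robot, and variables do not carry over. Pictures are saved under pics/ and viewed, at most 13 in all, crops included, and the job is handed in when it is done.

Besides the shell and the picture viewer there is one more tool, called after ">>>" by a JSON object that holds its "method" and its "body", one argument or row to a line. servo_tool: Moves the arm, as the interface text tells. Its arguments: {"type":"object","properties":{"increments":{"type":"array"},"force":{"type":"number"}},"required":["increments"]}

```bash
mkdir -p pics
python3 - <<'E'
from station import *
import cv2,numpy as np
for n in("top","side"):
    im=get_image(n);cv2.imwrite(f"pics/{n}0.png",im[:,:,::-1]);c=get_calibration(n);print(n,c)
o=get_obs();print(o["tool_rot"],o["tool_pos"],o["opening"],o["t"])
E
```

```text
top {'fx': 366.37728080842464, 'fy': 366.37728080842464, 'cx': 319.37627743849777, 'cy': 195.65029075170517, 'R': array([[-0.00945536, -0.99984914, -0.01457061],
       [-0.98650424,  0.01170915, -0.16331653],
       [ 0.1634625 ,  0.01282975, -0.98646612]]), 't': array([0.0709253 , 0.47326732, 1.20768622])}
side {'fx': 484.16963169408695, 'fy': 484.16963169408695, 'cx': 324.00844753244695, 'cy': 200.42989581371612, 'R': array([[-0.9586551 , -0.2839434 ,  0.01888232],
       [-0.17156221,  0.52374229, -0.83442221],
       [ 0.22703921, -0.8031626 , -0.55080217]]), 't': array([0.46164863, 0.1420081 , 1.57061392])}
[-3.58511551e-01 -3.12067363e+00  2.80444906e-03] [0.14155437 0.60819454 0.23018904] 0.0855249280872391 0.1
```

View pics/top0.png

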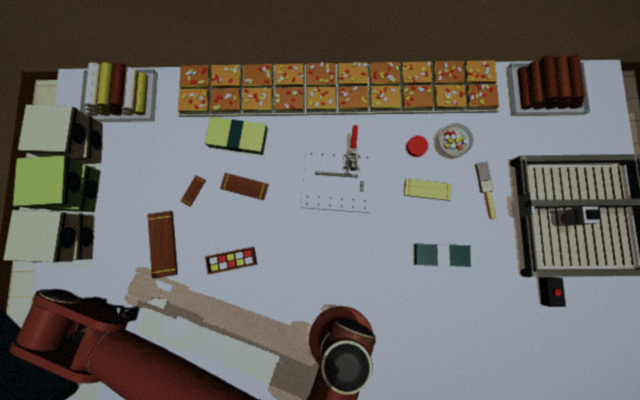

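View pics/side0.png

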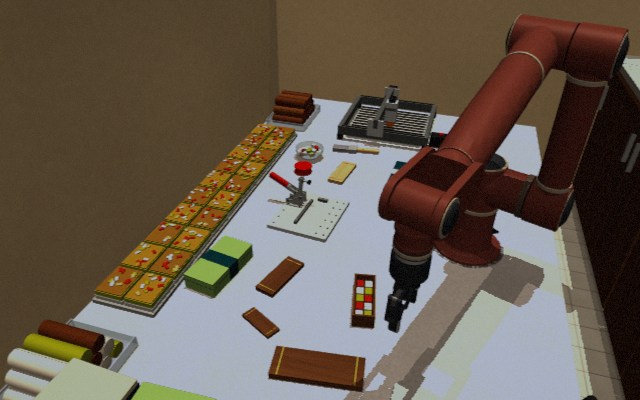

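The pictures show three walnut boards, by top-view pixel: (193,190) small, (244,186) middle and (162,243) large. At about 290 px/m, 160 mm is about 46 px, so the middle one fits. I'll measure it and confirm in an enlarged crop.

```bash
cat > h.py <<'E'
import numpy as np,cv2
from station import *
def ray(n,uv,z):
    c=get_calibration(n);R=np.array(c["R"]);t=np.array(c["t"])
    d=R.T@np.array([(uv[0]-c["cx"])/c["fx"],(uv[1]-c["cy"])/c["fy"],1.]);o=-R.T@t
    return o+d*(z-o[2])/d[2]
def proj(n,X):
    c=get_calibration(n);p=np.array(c["R"])@np.array(X)+c["t"]
    return np.array([c["fx"]*p[0]/p[2]+c["cx"],c["fy"]*p[1]/p[2]+c["cy"]])
E
python3 - <<'E'
from h import *
im=cv2.imread("pics/top0.png");cv2.imwrite("pics/topc.png",cv2.resize(im[115:220,175:375],None,fx=4,fy=4,interpolation=cv2.INTER_CUBIC))
im2=cv2.imread("pics/side0.png");cv2.imwrite("pics/sidec.png",cv2.resize(im2[160:300,250:360],None,fx=4.2,fy=4.2,interpolation=cv2.INTER_CUBIC))
for n,I in(("top",im),("side",im2)):
    hsv=cv2.cvtColor(I,cv2.COLOR_BGR2HSV)
    m=((hsv[...,0]<18)&(hsv[...,1]>110)&(hsv[...,2]<170)).astype(np.uint8)
    m=cv2.morphologyEx(m,cv2.MORPH_CLOSE,np.ones((3,3)))
    for c in cv2.findContours(m,0,2)[0]:
        a=cv2.contourArea(c)
        if 100<a<2500:
            r=cv2.minAreaRect(c);P=np.array([ray(n,p,.014)[:2] for p in cv2.boxPoints(r)])
            s=[np.linalg.norm(P[i]-P[i-1]) for i in(1,2)]
            print(n,np.round(r[0]),a,"sizes",np.round(s,3),"c",np.round(P.mean(0),4),np.round(P,3).tolist())
E
```

```text
top [342. 353.] 2099.5 sizes [0.286 0.212] c [-0.0381 -0.0006] [[-0.177, 0.109], [0.109, 0.098], [0.101, -0.114], [-0.184, -0.095]]
top [230. 260.] 748.0 sizes [0.164 0.057] c [0.2611 0.3701] [[0.274, 0.457], [0.304, 0.296], [0.248, 0.284], [0.218, 0.444]]
top [162. 244.] 1404.5 sizes [0.084 0.218] c [0.3181 0.6066] [[0.424, 0.663], [0.428, 0.579], [0.213, 0.552], [0.208, 0.633]]
top [193. 191.] 254.0 sizes [0.1   0.036] c [0.5017 0.5095] [[0.467, 0.549], [0.555, 0.501], [0.536, 0.47], [0.449, 0.518]]
top [244. 186.] 613.0 sizes [0.054 0.156] c [0.5156 0.33  ] [[0.51, 0.411], [0.563, 0.399], [0.521, 0.248], [0.469, 0.261]]
top [416. 146.] 306.0 sizes [0.076 0.068] c [ 0.6524 -0.2793] [[0.651, -0.23], [0.704, -0.284], [0.653, -0.329], [0.601, -0.275]]
top [192.  99.] 410.0 sizes [0.1   0.078] c [0.8417 0.5263] [[0.881, 0.578], [0.88, 0.478], [0.802, 0.475], [0.804, 0.574]]
top [288.  98.] 505.5 sizes [0.106 0.081] c [0.8419 0.1752] [[0.883, 0.229], [0.882, 0.122], [0.801, 0.122], [0.802, 0.228]]
top [353.  96.] 509.5 sizes [0.085 0.102] c [ 0.8439 -0.0594] [[0.802, -0.008], [0.887, -0
[... 621 characters left out ...]
66, 0.403], [0.524, 0.225], [0.466, 0.27], [0.512, 0.439]]
side [170. 261.] 478.0 sizes [0.144 0.098] c [0.8516 0.3751] [[0.89, 0.426], [0.896, 0.282], [0.81, 0.329], [0.81, 0.464]]
side [208. 218.] 357.0 sizes [0.144 0.1  ] c [0.8518 0.1389] [[0.891, 0.185], [0.893, 0.041], [0.81, 0.097], [0.813, 0.232]]
side [237. 183.] 243.5 sizes [0.111 0.113] c [ 0.8527 -0.0969] [[0.888, -0.046], [0.927, -0.149], [0.814, -0.147], [0.781, -0.045]]
side [262. 155.] 185.0 sizes [0.109 0.108] c [ 0.8538 -0.3345] [[0.888, -0.284], [0.925, -0.386], [0.817, -0.385], [0.785, -0.283]]
side [282. 131.] 160.0 sizes [0.12  0.131] c [ 0.8526 -0.5751] [[0.92, -0.587], [0.843, -0.678], [0.786, -0.56], [0.861, -0.475]]
```

View pics/topc.png

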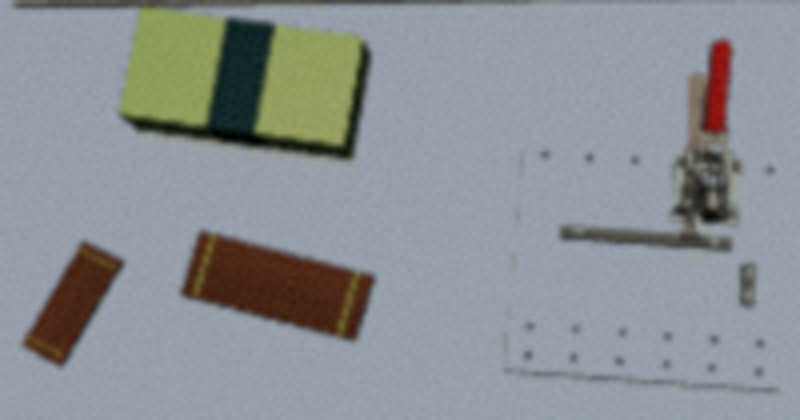

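View pics/sidec.png

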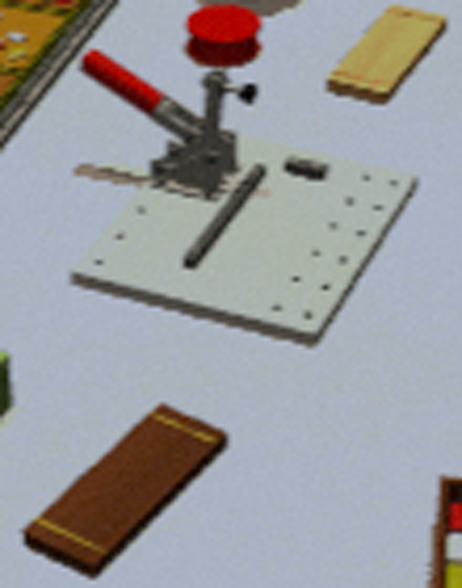

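The crops confirm it. The middle board (crop centre ~(278,285), full image (244,186)) measures 156×54 mm and has brass lines near both ends. The small one is 100×36 mm and the large one 218×84 mm. The rail runs (562,233)–(730,243) in the top crop, with the end stop at (747,285). Next I'll measure the jig pose.

Run:
```python
from h import *
f=lambda u,v:((u+.5)/4.2-.5+250,(v+.5)/4.2-.5+160)
g=lambda u,v:((u+.5)/4-.5+175,(v+.5)/4-.5+115)
A,B,C=[ray("side",f(*p),.012)[:2] for p in((73,273),(315,333),(416,179))]
print("plate +x+y,-x+y,-x-y",A,B,C,"len",np.linalg.norm(A-B),np.linalg.norm(B-C),"yaw",np.arctan2(*(A-B)[::-1]),np.arctan2(*(B-C)[::-1])-np.pi/2)
def origin(X,loc,yaw):
    c,s=np.cos(yaw),np.sin(yaw);return X-np.array([[c,-s],[s,c]])@np.array(loc)
# rail via dark masks
for n,fn,box in(("top","top0",(168,180,310,362)),("side","side0",(198,226,290,316))):
    I=cv2.imread(f"pics/{fn}.png");r0,r1,c0,c1=box
    v=cv2.cvtColor(I,cv2.COLOR_BGR2GRAY)[r0:r1,c0:c1]; m=(v<np.median(v)*.75).astype(np.uint8)
    k=cv2.findContours(m,0,2)[0]
    for c in k:
        if cv2.contourArea(c)>15:
            r=cv2.minAreaRect(c);b=cv2.boxPoints(r)+[c0,r0];P=np.array([ray(n,p,.021)[:2] for p in b]);print(n,cv2.contourArea(c),np.round(b,1).tolist(),np.round(P,3).tolist())
P1,P2=ray("top",g(561,239),.021)[:2],ray("top",g(731,249),.021)[:2]; print("rail front ends top",P1,P2,np.arctan2(*(P1-P2)[::-1])-np.pi/2,np.linalg.norm(P1-P2))
Q1,Q2=ray("side",f(197,262),.021)[:2],ray("side",f(266,170),.021)[:2]; print("rail front side",Q1,Q2,np.arctan2(*(Q1-Q2)[::-1])-np.pi/2,np.linalg.norm(Q1-Q2))
for yaw in(-.04,-.05,-.06):print(yaw,origin(B,(-.1,.12),yaw),origin(C,(-.1,-.12),yaw),origin(A,(.11,.12),yaw),origin((P1+P2)/2,(.02,.005),yaw),origin((Q1+Q2)/2,(.02,.005),yaw))
```

```text
plate +x+y,-x+y,-x-y [0.6468002  0.11429228] [0.44143717 0.12932653] [ 0.41954962 -0.10217424] len 0.20591261216086393 0.23253315440557423 yaw -0.07307777660776724 -0.09426613177790832
top 122.5 [[315.0, 168.0], [358.0, 168.0], [358.0, 177.0], [315.0, 177.0]] [[0.575, 0.081], [0.573, -0.07], [0.541, -0.069], [0.543, 0.081]]
side 90.5 [[292.3, 221.7], [310.5, 197.8], [313.8, 200.4], [295.6, 224.2]] [[0.568, 0.084], [0.555, -0.074], [0.538, -0.062], [0.553, 0.094]]
side 106.0 [[290.0, 198.0], [306.0, 198.0], [306.0, 207.0], [290.0, 207.0]] [[0.624, -0.05], [0.57, -0.068], [0.552, -0.013], [0.605, 0.004]]
rail front ends top [0.55247472 0.08111302] [ 0.54168797 -0.06671365] -0.07283981761835667 0.14821969896051918
rail front side [0.55373734 0.08144918] [ 0.54174903 -0.06250957] -0.08308426628394505 0.1444570553359824
-0.04 [0.53655846 0.00542358] [0.52426835 0.01373084] [ 0.53208947 -0.00121291] [0.52689739 0.00300347] [0.52755924 0.00527359]
-0.05 [0.5353147  0.00447858] [0.52542215 0.01267788] [ 5.30940176e-01 -6.00432241e-05] [0.52685644 0.00320552] [0.52751829 0.00547564]
-0.06 [0.53406155 0.00354606] [0.52656536 0.01161343] [0.52980246 0.00110426] [0.52681751 0.00340796] [0.52747936 0.00567808]
```

>>> {"method": "servo_tool", "body": {
  "increments": [
    [1,0,0,0,10.3],
    [1,0,0,0,10.3],
    [1,0,0,0,10.3],
    [1,0,0,0,10.3],
    [1,0,0,0,10.3],
    [1,0,0,0,10.3],
    [1,0,0,0,10.3],
    [1,0,0,0,10.3],
    [1,0,0,0,10.1],
    [1,0,0,0,0]
  ],
  "force": 40
}}

```text
t: 1.35
tool_pos: [0.1416, 0.6084, 0.2307]
tool_rot: [2.5, 1.901, -0.001]
contact_force: [-0.5, 0.4, -0.3]
opening: 0.0854
grip_force: 0.0
```

```bash
cat >> h.py <<'E'
from scipy.spatial.transform import Rotation as Ro
JO=np.array([.528,.0045,0]);JY=-.08
def J(x,y,z):
    c,s=np.cos(JY),np.sin(JY);return JO+[(c*x-s*y)/1e3,(s*x+c*y)/1e3,z/1e3]
def go(P,hd=None):
    "tool-axis shift (mm) to world P; spin (deg) to bring tool y to heading hd (rad, mod pi)"
    o=get_obs();R=Ro.from_rotvec(o["tool_rot"]).as_matrix();h=np.arctan2(R[1,1],R[0,1])
    print("t",round(o["t"],2),"pos",np.round(o["tool_pos"],4),"head",round(np.degrees(h),2),"shift",np.round(R.T@(np.array(P)-o["tool_pos"])*1e3,1),
     "spin",None if hd is None else round(np.degrees(-((hd-h+np.pi/2)%np.pi-np.pi/2)),2),"F",np.round(o["contact_force"],1),"q6",round(o["q"][5],2),"op",round(o["opening"],4),"zax",np.round(R[:,2],3))
E
python3 -c "
from h import *
go([.5157,.330,.231],-.272)"
```

```text
t 1.35 pos [0.1416 0.6084 0.2307] head -15.49 shift [-1.684e+02  4.348e+02 -2.000e-01] spin 0.09 F [-0.5  0.4 -0.3] q6 1.49 op 0.0854 zax [-0.    -0.001 -1.   ]
```

>>> {"method": "servo_tool", "body": {
  "increments": [
    [1,-15.3,39.5,0,0],
    [1,-15.3,39.5,0,0],
    [1,-15.3,39.5,0,0],
    [1,-15.3,39.5,0,0],
    [1,-15.3,39.5,0,0],
    [1,-15.3,39.5,0,0],
    [1,-15.3,39.5,0,0],
    [1,-15.3,39.5,0,0],
    [1,-15.3,39.5,0,0],
    [1,-15.3,39.5,0,0],
    [1,-15.4,39.5,0,0],
    [1,0,0,0,0]
  ]
}}

```text
t: 2.85
tool_pos: [0.5166, 0.3277, 0.2308]
tool_rot: [2.503, 1.898, -0.001]
contact_force: [-1.5, 0.0, 0.2]
opening: 0.0856
grip_force: 0.0
```

>>> {"method": "servo_tool", "body": {
  "increments": [
    [1,0,0,40,0],
    [1,0,0,50,0],
    [1,0,0,50,0],
    [1,0,0,40,0],
    [1,0,0,10,0],
    [1,0,0,0,0],
    [1,0,0,0,0]
  ]
}}

```text
t: 3.72
tool_pos: [0.5164, 0.3306, 0.0439]
tool_rot: [2.501, 1.9, 0.006]
contact_force: [0.6, 0.0, -0.1]
opening: 0.0855
grip_force: 0.0
```

```bash
python3 -c "
from h import *
go([.5157,.330,.003],-.272)
im=get_image('side');im2=get_image('top')
a=cv2.resize(im[230:310,220:340],None,fx=5,fy=5,interpolation=2)
cv2.imwrite('pics/g1.png',a[:,:,::-1])"
```

```text
t 3.73 pos [0.5164 0.3306 0.0439] head -15.57 shift [-0.9 -0.7 40.9] spin 0.02 F [ 0.6  0.  -0.1] q6 0.72 op 0.0855 zax [ 0.004  0.002 -1.   ]
```

View pics/g1.png

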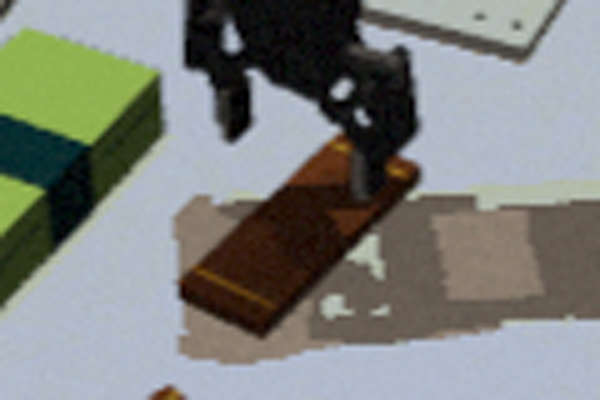

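The fingers straddle the board across its width, at (235,120) and (365,185) in the crop, and are clear of the carton. Next I narrow the jaws and lower them.

>>> {"method": "servo_tool", "body": {
  "increments": [
    [0.82,-0.9,-0.7,18,0],
    [0.82,0,0,18,0],
    [0.82,0,0,4,0],
    [0.82,0,0,0,0],
    [0.82,0,0,2,0],
    [0.82,0,0,0,0]
  ]
}}

```text
t: 4.58
tool_pos: [0.5143, 0.3291, -0.0003]
tool_rot: [2.502, 1.899, 0.001]
contact_force: [0.4, -0.0, 0.4]
opening: 0.0701
grip_force: 0.0
```

>>> {"method": "servo_tool", "body": {
  "increments": [
    [0.82,0,0,1.5,0],
    [0.82,0,0,1.5,0],
    [0.82,0,0,0,0]
  ]
}}

```text
t: 4.95
tool_pos: [0.5139, 0.3289, -0.0039]
tool_rot: [-2.502, -1.899, 0.0]
contact_force: [-0.2, 0.4, 0.5]
opening: 0.07
grip_force: 0.0
```

>>> {"method": "servo_tool", "body": {
  "increments": [
    [0.6,0,0,0,0],
    [0.6,0,0,0,0],
    [0.5,0,0,0,0],
    [0.5,0,0,0,0],
    [0.5,0,0,0,0]
  ],
  "force": 40
}}

```text
t: 5.58
tool_pos: [0.5143, 0.3291, -0.0033]
tool_rot: [2.502, 1.899, 0.001]
contact_force: [0.3, -0.2, 3.0]
opening: 0.0589
grip_force: 45.4
```

>>> {"method": "servo_tool", "body": {
  "increments": [
    [0.5,0,0,-10,0],
    [0.5,0,0,-20,0],
    [0.5,0,0,-20,0],
    [0.5,0,0,-20,0],
    [0.5,0,0,0,0]
  ]
}}

```text
t: 6.2
tool_pos: [0.5159, 0.3298, 0.0697]
tool_rot: [2.502, 1.899, 0.009]
contact_force: [0.6, 0.5, -0.8]
opening: 0.0591
grip_force: 45.0
```

```bash
python3 -c "
from h import *
print(J(-50,15,0)); go(J(-50,15,68),JY)
im=get_image('side')
a=cv2.resize(im[200:310,220:340],None,fx=5,fy=5,interpolation=2)
cv2.imwrite('pics/g2.png',a[:,:,::-1])"
```

```text
[0.47935864 0.02344776 0.        ]
t 6.2 pos [0.5159 0.3298 0.0697] head -15.61 shift [-304.9   47.3    0.8] spin -11.02 F [ 0.6  0.5 -0.8] q6 0.72 op 0.0591 zax [ 0.005  0.002 -1.   ]
```

View pics/g2.png

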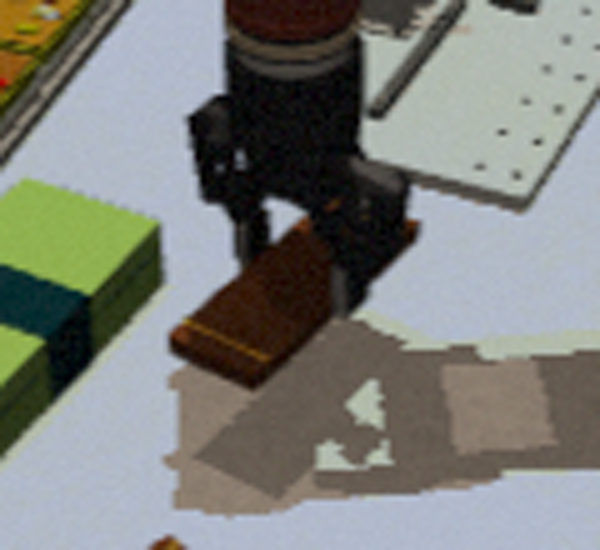

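The lid is held level. Now I carry it to the jig.

>>> {"method": "servo_tool", "body": {
  "increments": [
    [0.5,-20,3,0,0],
    [0.5,-35,5.5,0,0],
    [0.5,-35,5.5,0,0],
    [0.5,-35,5.5,0,0],
    [0.5,-35,5.5,0,0],
    [0.5,-35,5.5,0,0],
    [0.5,-35,5.5,0,0],
    [0.5,-35,5.5,0,0],
    [0.5,-25,3.5,0,0],
    [0.5,-15,2.3,0,0],
    [0.5,0,0,0,-5.5],
    [0.5,0,0,0,-5.5]
  ]
}}

```text
t: 7.75
tool_pos: [0.4767, 0.022, 0.0656]
tool_rot: [-2.305, -2.133, 0.001]
contact_force: [-0.0, 0.6, -0.9]
opening: 0.0586
grip_force: 44.9
```

>>> {"method": "servo_tool", "body": {
  "increments": [
    [0.5,0,0,10,0],
    [0.5,0,0,10,0],
    [0.5,0,0,10,0],
    [0.5,0,0,0,0]
  ]
}}

```text
t: 8.25
tool_pos: [0.4762, 0.0226, 0.0347]
tool_rot: [-2.307, -2.128, 0.003]
contact_force: [-0.6, -0.1, -1.6]
opening: 0.0586
grip_force: 44.8
```

```bash
python3 -c "
from h import *
go(J(-50,15,10),JY)"
```

```text
t 8.25 pos [0.4762 0.0226 0.0347] head -4.62 shift [ 1.1  3.2 24.7] spin -0.04 F [-0.6 -0.1 -1.6] q6 -0.03 op 0.0586 zax [-0.003  0.    -1.   ]
```

>>> {"method": "servo_tool", "body": {
  "increments": [
    [0.5,1,3,10,0],
    [0.5,0,0,9,0],
    [0.5,0,0,4,0],
    [0.5,0,0,0,0],
    [0.5,0,0,1.5,0],
    [0.5,0,0,0,0]
  ]
}}

```text
t: 9.0
tool_pos: [0.4807, 0.0232, 0.012]
tool_rot: [2.309, 2.13, 0.0]
contact_force: [0.5, 1.1, -1.2]
opening: 0.0586
grip_force: 44.9
```

>>> {"method": "servo_tool", "body": {
  "increments": [
    [0.5,0,0,1.5,0],
    [0.5,0,0,1,0],
    [0.5,0,0,0,0]
  ]
}}

```text
t: 9.38
tool_pos: [0.4804, 0.0232, 0.0092]
tool_rot: [-2.309, -2.13, 0.0]
contact_force: [-0.2, 1.0, -1.3]
opening: 0.0592
grip_force: 44.9
```

>>> {"method": "servo_tool", "body": {
  "increments": [
    [0.5,0,0,1,0],
    [0.5,0,0,0,0]
  ]
}}

```text
t: 9.62
tool_pos: [0.4807, 0.0232, 0.0086]
tool_rot: [-2.309, -2.13, 0.0]
contact_force: [-1.2, 0.3, 1.5]
opening: 0.059
grip_force: 45.3
```

>>> {"method": "servo_tool", "body": {
  "increments": [
    [0.82,0,0,0,0],
    [0.82,0,0,0,0],
    [0.82,0,0,-3,0],
    [0.82,0,0,-20,0],
    [0.82,0,0,-40,0],
    [0.82,0,0,-40,0],
    [0,0,0,0,0]
  ]
}}

```text
t: 10.5
tool_pos: [0.4836, 0.0229, 0.1157]
tool_rot: [2.304, 2.126, 0.009]
contact_force: [-0.8, -0.6, 0.4]
opening: 0.0535
grip_force: 0.0
```

```bash
python3 -c "
from h import *
im=get_image('top');im2=get_image('side')
a=cv2.resize(im[115:235,290:400],None,fx=4.5,fy=4.5,interpolation=2)
cv2.imwrite('pics/g3.png',a[:,:,::-1])
go(J(-110,0,19),JY);go(J(-60,115,19),JY)
I=im2[:,:,::-1].copy();hsv=cv2.cvtColor(I,cv2.COLOR_BGR2HSV)
m=((hsv[...,0]<18)&(hsv[...,1]>110)&(hsv[...,2]<170)).astype(np.uint8);m[:170]=0;m[250:]=0;m[:,:250]=0;m[:,370:]=0
c=max(cv2.findContours(m,0,2)[0],key=cv2.contourArea);print(cv2.contourArea(c),[np.round(ray('side',p,.026)[:2],3).tolist() for p in cv2.boxPoints(cv2.minAreaRect(c))])
print(J(-20,95,0),J(-20,-65,0),J(-80,-65,0),J(-80,95,0))
cv2.imwrite('pics/g4.png',cv2.resize(I[150:260,250:390],None,fx=5,fy=5,interpolation=2))"
```

```text
t 10.6 pos [0.4806 0.0232 0.1115] head -4.61 shift [-14.9 -61.4  92.4] spin -0.03 F [-0.6 -0.4 -0.9] q6 -0.03 op 0.0383 zax [ 0.001 -0.    -1.   ]
t 10.6 pos [0.4806 0.0232 0.1115] head -4.61 shift [100.1 -11.4  92.5] spin -0.03 F [-0.6 -0.4 -0.9] q6 -0.03 op 0.0383 zax [ 0.001 -0.    -1.   ]
482.0 [[0.516, 0.111], [0.505, -0.085], [0.443, -0.044], [0.46, 0.144]]
[0.51565586 0.10079446 0.        ] [ 0.50286951 -0.05869382  0.        ] [ 0.44306141 -0.05389894  0.        ] [0.45584776 0.10558934 0.        ]
```

View pics/g4.png

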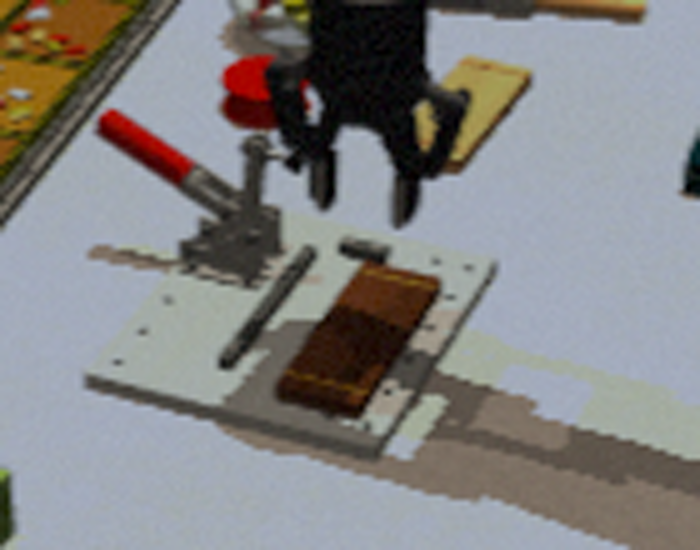

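The lid lies flat on the plate at crop (360,340), short of the rail (270,305) and the end stop (365,250). Next I push +x with the fingers shut.

>>> {"method": "servo_tool", "body": {
  "increments": [
    [0,0,-20,0,0],
    [0,0,-25,0,0],
    [0,0,-18,10,0],
    [0,0,0,40,0],
    [0,0,0,30,0],
    [0,0,0,10,0],
    [0,0,0,4,0],
    [0,0,0,0,0]
  ]
}}

```text
t: 11.6
tool_pos: [0.4183, 0.0282, 0.0178]
tool_rot: [2.309, 2.13, 0.001]
contact_force: [0.4, -0.6, 0.1]
opening: -0.0002
grip_force: 0.0
```

>>> {"method": "servo_tool", "body": {
  "increments": [
    [0,0,10,0,0],
    [0,0,8,0,0],
    [0,0,8,0,0],
    [0,0,8,0,0],
    [0,0,8,0,0],
    [0,0,6,0,0],
    [0,0,0,0,0]
  ]
}}

```text
t: 12.48
tool_pos: [0.4666, 0.0243, 0.0177]
tool_rot: [2.309, 2.13, 0.001]
contact_force: [-0.4, -0.4, -0.7]
opening: -0.0
grip_force: 0.0
```

```bash
python3 -c "
from h import *
go(J(-54.5,15,16),JY)"
```

```text
t 12.47 pos [0.4666 0.0243 0.0177] head -4.61 shift [0.2 8.3 1.7] spin -0.03 F [-0.4 -0.4 -0.7] q6 -0.03 op -0.0 zax [ 0.001 -0.    -1.   ]
```

>>> {"method": "servo_tool", "body": {
  "increments": [
    [0,0,3,0,0],
    [0,0,3,0,0],
    [0,0,0,0,0]
  ]
}}

```text
t: 12.85
tool_pos: [0.472, 0.0239, 0.0173]
tool_rot: [2.309, 2.13, 0.001]
contact_force: [0.0, -0.1, 1.3]
opening: 0.0
grip_force: 0.6
```

>>> {"method": "servo_tool", "body": {
  "increments": [
    [0,0,1.5,0,0],
    [0,0,0,0,0]
  ]
}}

```text
t: 13.1
tool_pos: [0.4731, 0.0238, 0.0172]
tool_rot: [2.309, 2.13, 0.0]
contact_force: [-1.4, -0.2, 1.7]
opening: -0.0002
grip_force: 1.1
```

>>> {"method": "servo_tool", "body": {
  "increments": [
    [0,0,1.5,0,0],
    [0,0,0,0,0]
  ]
}}

```text
t: 13.35
tool_pos: [0.4747, 0.0237, 0.0172]
tool_rot: [2.309, 2.13, 0.0]
contact_force: [-1.0, 0.2, 1.5]
opening: -0.0004
grip_force: 0.8
```

>>> {"method": "servo_tool", "body": {
  "increments": [
    [0,0,1.5,0,0],
    [0,0,0,0,0]
  ]
}}

```text
t: 13.6
tool_pos: [0.4759, 0.0237, 0.0172]
tool_rot: [-2.308, -2.13, 0.0]
contact_force: [-2.5, 1.4, 3.4]
opening: -0.0001
grip_force: 2.0
```

>>> {"method": "servo_tool", "body": {
  "increments": [
    [0,0,1.5,0,0],
    [0,0,0,0,0]
  ]
}}

```text
t: 13.85
tool_pos: [0.4774, 0.0238, 0.0172]
tool_rot: [-2.308, -2.13, -0.0]
contact_force: [-3.8, 2.9, 2.4]
opening: 0.0006
grip_force: 2.3
```

>>> {"method": "servo_tool", "body": {
  "increments": [
    [0,0,1.5,0,0],
    [0,0,0,0,0]
  ]
}}

```text
t: 14.1
tool_pos: [0.4777, 0.0238, 0.0171]
tool_rot: [-2.306, -2.128, 0.003]
contact_force: [-7.9, 2.2, 7.8]
opening: 0.0001
grip_force: 5.3
```

```bash
python3 -c "
from h import *
im=get_image('side')[:,:,::-1]
cv2.imwrite('pics/g5.png',cv2.resize(im[170:250,280:380],None,fx=6,fy=6,interpolation=2))"
```

```text
(no output)
```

View pics/g5.png

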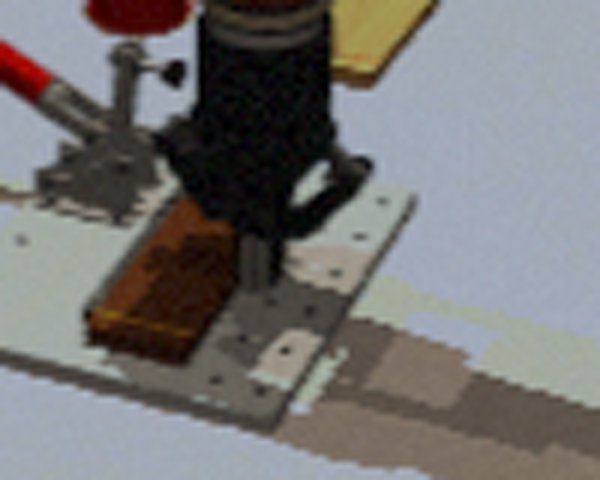

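The lid sits flat along the rail. I'll back off and go round to the +y end.

>>> {"method": "servo_tool", "body": {
  "increments": [
    [0,0,-5,0,0],
    [0,0,-10,0,0],
    [0,0,0,-30,0],
    [0,20,10,-20,0],
    [0,40,22,0,0],
    [0,40,22,0,0],
    [0,10,0,0,0],
    [0,0,0,0,0]
  ]
}}

```text
t: 15.15
tool_pos: [0.526, 0.1298, 0.0669]
tool_rot: [-2.308, -2.132, 0.002]
contact_force: [0.8, 0.7, -0.4]
opening: -0.0003
grip_force: 0.0
```

```bash
python3 -c "
from h import *
go(J(-10,122,16),JY)"
```

```text
t 15.15 pos [0.526  0.1298 0.0669] head -4.54 shift [-2.8  2.  50.9] spin 0.04 F [ 0.8  0.7 -0.4] q6 0.18 op -0.0003 zax [-0.001 -0.001 -1.   ]
```

>>> {"method": "servo_tool", "body": {
  "increments": [
    [0,0,2,20,0],
    [0,0,0,20,0],
    [0,0,0,8,0],
    [0,0,0,2,0],
    [0,0,0,0,0],
    [0,-8,0,0,0],
    [0,-7,0,0,0],
    [0,-6,0,0,0],
    [0,-4,0,0,0],
    [0,0,0,0,0]
  ]
}}

```text
t: 16.4
tool_pos: [0.5267, 0.1043, 0.0173]
tool_rot: [2.309, 2.13, -0.0]
contact_force: [0.7, 0.3, 0.3]
opening: 0.0001
grip_force: 0.0
```

>>> {"method": "servo_tool", "body": {
  "increments": [
    [0,-3,0,0,0],
    [0,-2,0,0,0],
    [0,0,0,0,0]
  ]
}}

```text
t: 16.77
tool_pos: [0.5263, 0.0996, 0.0172]
tool_rot: [2.309, 2.13, -0.001]
contact_force: [1.0, 0.7, -0.3]
opening: -0.0
grip_force: 0.0
```

>>> {"method": "servo_tool", "body": {
  "increments": [
    [0,-1.5,0,0,0],
    [0,0,0,0,0]
  ]
}}

```text
t: 17.02
tool_pos: [0.5261, 0.0982, 0.0172]
tool_rot: [-2.309, -2.13, 0.0]
contact_force: [-1.0, 0.2, -0.3]
opening: 0.0
grip_force: 0.1
```

```bash
python3 -c "
from h import *
go(J(-10,91,16),JY)"
```

```text
t 17.02 pos [0.5261 0.0982 0.0172] head -4.61 shift [-2.2 -0.7  1.2] spin -0.03 F [-1.   0.2 -0.3] q6 0.13 op 0.0 zax [-0. -0. -1.]
```

>>> {"method": "servo_tool", "body": {
  "increments": [
    [0,-2,0,0,0],
    [0,0,0,0,0]
  ]
}}

```text
t: 17.27
tool_pos: [0.526, 0.0961, 0.0172]
tool_rot: [2.309, 2.13, -0.0]
contact_force: [-0.2, -0.1, -0.2]
opening: -0.0001
grip_force: 0.0
```

>>> {"method": "servo_tool", "body": {
  "increments": [
    [0,-2,0,0,0],
    [0,0,0,0,0]
  ]
}}

```text
t: 17.52
tool_pos: [0.5261, 0.0959, 0.0175]
tool_rot: [-2.308, -2.128, -0.005]
contact_force: [1.2, 8.0, 0.9]
opening: -0.0001
grip_force: 3.6
```

>>> {"method": "servo_tool", "body": {
  "increments": [
    [0,-1.5,0,0,0],
    [0,0,0,0,0]
  ]
}}

```text
t: 17.77
tool_pos: [0.5261, 0.0958, 0.0176]
tool_rot: [-2.307, -2.126, -0.009]
contact_force: [0.2, 12.9, 0.1]
opening: 0.0001
grip_force: 6.2
```

>>> {"method": "servo_tool", "body": {
  "increments": [
    [0,-1.5,0,0,0],
    [0,0,0,0,0]
  ]
}}

```text
t: 18.02
tool_pos: [0.5261, 0.0957, 0.0178]
tool_rot: [-2.306, -2.124, -0.012]
contact_force: [1.6, 17.7, -0.4]
opening: 0.0001
grip_force: 8.7
```

>>> {"method": "servo_tool", "body": {
  "increments": [
    [0,5,0,0,0],
    [0,10,0,0,0],
    [0,0,0,-30,0],
    [0,0,-20,-25,0],
    [0,-35,-30,0,0],
    [0,-45,-25,0,0],
    [0,-20,0,0,0],
    [0,0,0,0,0]
  ]
}}

```text
t: 19.02
tool_pos: [0.444, 0.0117, 0.0725]
tool_rot: [2.311, 2.127, 0.0]
contact_force: [-0.6, -0.2, -0.0]
opening: -0.0003
grip_force: 0.0
```

```bash
python3 -c "
from h import *
go(J(-65,0,17),JY)"
```

```text
t 19.02 pos [0.444  0.0117 0.0725] head -4.76 shift [-0.4 19.3 55.5] spin -0.17 F [-0.6 -0.2 -0. ] q6 -0.06 op -0.0003 zax [ 0.001 -0.    -1.   ]
```

>>> {"method": "servo_tool", "body": {
  "increments": [
    [0,0,0,25,0],
    [0,0,0,20,0],
    [0,0,0,9,0],
    [0,0,0,0,0],
    [0,0,8,0,0],
    [0,0,8,0,0],
    [0,0,6,0,0],
    [0,0,4,0,0],
    [0,0,0,0,0]
  ]
}}

```text
t: 20.15
tool_pos: [0.4703, 0.0104, 0.0184]
tool_rot: [-2.309, -2.13, 0.0]
contact_force: [0.1, -0.0, -0.2]
opening: -0.0002
grip_force: 0.0
```

>>> {"method": "servo_tool", "body": {
  "increments": [
    [0,0,3,0,0],
    [0,0,3,0,0],
    [0,0,0,0,0]
  ]
}}

```text
t: 20.52
tool_pos: [0.4761, 0.01, 0.0184]
tool_rot: [2.309, 2.13, 0.0]
contact_force: [1.1, 0.4, 0.5]
opening: 0.0001
grip_force: 0.0
```

>>> {"method": "servo_tool", "body": {
  "increments": [
    [0,0,2.5,0,0],
    [0,0,0,0,0]
  ]
}}

```text
t: 20.78
tool_pos: [0.4768, 0.01, 0.018]
tool_rot: [-2.306, -2.128, 0.005]
contact_force: [-6.4, 0.7, 5.7]
opening: -0.0005
grip_force: 4.2
```

>>> {"method": "servo_tool", "body": {
  "increments": [
    [0,0,2,0,0],
    [0,0,0,0,0]
  ]
}}

```text
t: 21.02
tool_pos: [0.4771, 0.01, 0.0179]
tool_rot: [-2.303, -2.126, 0.011]
contact_force: [-12.9, 0.2, 11.9]
opening: -0.0002
grip_force: 8.4
```

>>> {"method": "servo_tool", "body": {
  "increments": [
    [0,0,-6,0,0],
    [0,0,-12,0,0],
    [0,0,0,-50,0],
    [0,0,-10,-60,0],
    [0,0,-40,-60,0],
    [0.6,0,0,-10,0],
    [0.6,0,0,0,0]
  ]
}}

```text
t: 21.9
tool_pos: [0.4182, 0.0147, 0.1906]
tool_rot: [2.308, 2.129, 0.002]
contact_force: [-0.2, 0.0, 0.2]
opening: 0.036
grip_force: 0.0
```

Run:
```python
from h import *
T=get_image('top')[:,:,::-1].copy();S=get_image('side')[:,:,::-1].copy()
cv2.imwrite('pics/T6.png',T);cv2.imwrite('pics/S6.png',S)
a=cv2.resize(T[120:220,300:380],None,fx=5,fy=5,interpolation=2);b=cv2.resize(S[160:260,260:340],None,fx=5,fy=5,interpolation=2)
cv2.imwrite('pics/g6.png',np.hstack([a,b]))
# red grip centroid: top & side, triangulate in two views
pts=[]
for n,I,box in(("top",T,(115,160,340,365)),("side",S,(165,200,262,300))):
    hsv=cv2.cvtColor(I,cv2.COLOR_BGR2HSV);m=(((hsv[...,0]<8)|(hsv[...,0]>172))&(hsv[...,1]>150)&(hsv[...,2]>90)).astype(np.uint8)
    k=np.zeros_like(m);k[box[0]:box[1],box[2]:box[3]]=m[box[0]:box[1],box[2]:box[3]]
    c=max(cv2.findContours(k,0,2)[0],key=cv2.contourArea);M=cv2.moments(c);p=(M['m10']/M['m00'],M['m01']/M['m00']);pts.append(p);print(n,p,M['m00'],ray(n,p,.089))
Ps=[]
for n in("top","side"):
    c=get_calibration(n);K=np.array([[c['fx'],0,c['cx']],[0,c['fy'],c['cy']],[0,0,1]]);Ps.append(K@np.c_[c['R'],c['t']])
X=cv2.triangulatePoints(Ps[0],Ps[1],np.array(pts[0])[:,None],np.array(pts[1])[:,None]);print("tri",(X[:3]/X[3]).T,"expected",J(143,-45,89))
go(J(143,-45,89),JY+np.pi/2)
```

```text
top (353.89322916666663, 136.625) 64.0 [ 0.66491507 -0.05234943  0.089     ]
side (278.3135313531353, 177.55115511551153) 50.5 [ 0.67246557 -0.06482225  0.089     ]
tri [[ 0.66513986 -0.05107449  0.09750944]] expected [ 0.66694648 -0.05178388  0.089     ]
t 22.0 pos [0.4172 0.0148 0.188 ] head -4.61 shift [-46.3 254.7  98.1] spin 89.97 F [-1.  -0.6 -0.4] q6 -0.06 op 0.0504 zax [-0.004  0.001 -1.   ]
```

View pics/g6.png

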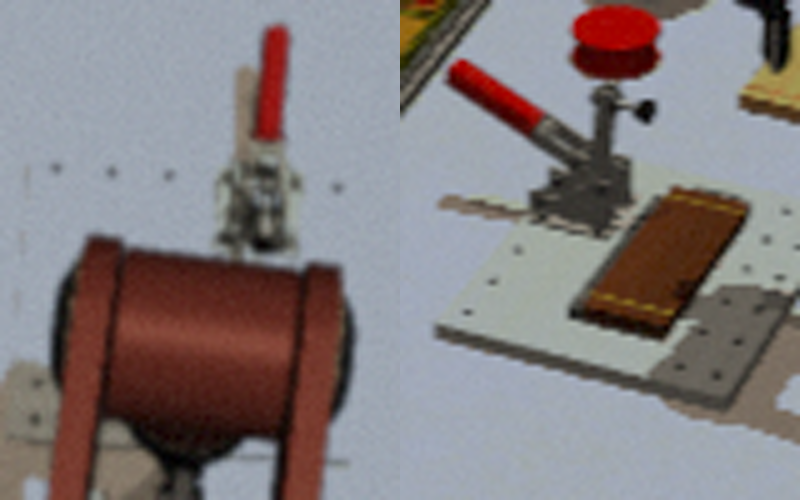

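The lid is flush along the rail (right crop, (640,270)). The red grip triangulates to within a few mm of the jig-based prediction. Now the clamp.

>>> {"method": "servo_tool", "body": {
  "increments": [
    [0.6,0,0,0,10],
    [0.6,0,0,0,10],
    [0.6,0,0,0,10],
    [0.6,0,0,0,10],
    [0.6,0,0,0,10],
    [0.6,0,0,0,10],
    [0.6,0,0,0,10],
    [0.6,0,0,0,10],
    [0.6,0,0,0,10],
    [0.6,0,0,0,0]
  ],
  "force": 20
}}

```text
t: 23.25
tool_pos: [0.4171, 0.0148, 0.1877]
tool_rot: [-3.139, 0.123, 0.008]
contact_force: [0.2, 0.2, -0.0]
opening: 0.0512
grip_force: 0.0
```

Run:
```python
from h import *
go(J(142,-45.5,170),JY+np.pi/2)
```

```text
t 23.25 pos [0.4171 0.0148 0.1877] head -94.5 shift [253.3  47.3  16.4] spin 0.09 F [ 0.2  0.2 -0. ] q6 1.51 op 0.0512 zax [-0.005  0.001 -1.   ]
```

>>> {"method": "servo_tool", "body": {
  "increments": [
    [0.6,20,4,0,0],
    [0.6,35,7,0,0],
    [0.6,35,7,0,0],
    [0.6,35,7,0,0],
    [0.6,35,7,0,0],
    [0.6,35,6,0,0],
    [0.6,30,5,0,0],
    [0.6,18,3,0,0],
    [0.6,10,1.3,0,0],
    [0.6,0,0,0,0],
    [0.6,0,0,0,0]
  ]
}}

```text
t: 24.62
tool_pos: [0.6658, -0.0526, 0.1898]
tool_rot: [-3.139, 0.125, 0.002]
contact_force: [0.3, 0.2, -1.0]
opening: 0.0514
grip_force: 0.0
```

Run:
```python
from h import *
go(J(142,-45.5,70),JY+np.pi/2)
```

```text
t 24.62 pos [ 0.6658 -0.0526  0.1898] head -94.56 shift [  0.3  -0.4 119.8] spin 0.02 F [ 0.3  0.2 -1. ] q6 1.46 op 0.0514 zax [-0.001  0.    -1.   ]
```

>>> {"method": "servo_tool", "body": {
  "increments": [
    [0.6,0,0,25,0],
    [0.6,0,0,35,0],
    [0.6,0,0,30,0],
    [0.6,0,0,20,0],
    [0.6,0,0,9,0],
    [0.6,0,0,0,0],
    [0.1,0,0,0,0],
    [0.1,0,0,0,0],
    [0.1,0,0,0,0],
    [0.1,0,0,0,0],
    [0.1,0,0,0,0]
  ],
  "force": 20
}}

```text
t: 26.0
tool_pos: [0.6675, -0.0528, 0.0727]
tool_rot: [-3.139, 0.127, -0.004]
contact_force: [2.3, 1.2, 6.0]
opening: 0.0176
grip_force: 26.9
```

Run:
```python
from h import *
go(J(142,-45.5,70),JY+np.pi/2)
ph=np.radians(np.linspace(63.4,-18,23));P=np.c_[51+103*np.sin(ph),43+103*np.cos(ph)]
print(np.round(np.diff(P,axis=0)*[1,-1],1).tolist())
```

```text
t 26.0 pos [ 0.6675 -0.0528  0.0727] head -94.62 shift [-1.6 -0.4  2.7] spin -0.04 F [2.3 1.2 6. ] q6 1.46 op 0.0176 zax [ 0.003  0.    -1.   ]
[[-3.2, -5.8], [-3.5, -5.6], [-3.9, -5.4], [-4.2, -5.1], [-4.6, -4.8], [-4.9, -4.5], [-5.1, -4.2], [-5.4, -3.9], [-5.6, -3.5], [-5.9, -3.1], [-6.0, -2.8], [-6.2, -2.4], [-6.4, -2.0], [-6.5, -1.5], [-6.6, -1.1], [-6.6, -0.7], [-6.6, -0.3], [-6.6, 0.2], [-6.6, 0.6], [-6.6, 1.0], [-6.5, 1.4], [-6.4, 1.8]]
```

The grip is pinched at an opening of 17.6 mm. Now I swing along the arc.

>>> {"method": "servo_tool", "body": {
  "increments": [
    [0.1,-3.2,0,-5.8,0],
    [0.1,-3.5,0,-5.6,0],
    [0.1,-3.9,0,-5.4,0],
    [0.1,-4.2,0,-5.1,0],
    [0.1,-4.6,0,-4.8,0],
    [0.1,-4.9,0,-4.5,0]
  ]
}}

```text
t: 26.75
tool_pos: [0.6418, -0.0506, 0.1027]
tool_rot: [-3.139, 0.126, -0.0]
contact_force: [3.9, 2.1, -1.0]
opening: 0.0175
grip_force: 27.3
```

>>> {"method": "servo_tool", "body": {
  "increments": [
    [0.1,-5.1,0,-4.2,0],
    [0.1,-5.4,0,-3.9,0],
    [0.1,-5.6,0,-3.5,0],
    [0.1,-5.9,0,-3.1,0],
    [0.1,-6,0,-2.8,0],
    [0.1,-6.2,0,-2.4,0]
  ]
}}

```text
t: 27.5
tool_pos: [0.6071, -0.0478, 0.1219]
tool_rot: [-3.138, 0.126, 0.002]
contact_force: [3.4, 3.7, -2.9]
opening: 0.0176
grip_force: 27.8
```

Run:
```python
from h import *
p=np.radians(63.4-81.4*12/22)
go(J(51+103*np.sin(p),-45.5,24+103*np.cos(p)),JY+np.pi/2)
```

```text
t 27.5 pos [ 0.6071 -0.0478  0.1219] head -94.6 shift [ 1.5 -0.3  0.5] spin -0.02 F [ 3.4  3.7 -2.9] q6 1.45 op 0.0176 zax [-0.001  0.001 -1.   ]
```

>>> {"method": "servo_tool", "body": {
  "increments": [
    [0.1,-6.4,0,-2,0],
    [0.1,-6.5,0,-1.5,0],
    [0.1,-6.6,0,-1.1,0],
    [0.1,-6.6,0,-0.7,0],
    [0.1,-6.6,0,-0.3,0],
    [0.1,-6.6,0,0.2,0]
  ]
}}

```text
t: 28.25
tool_pos: [0.5686, -0.0446, 0.1279]
tool_rot: [-3.138, 0.126, -0.001]
contact_force: [3.5, 5.4, -3.2]
opening: 0.0174
grip_force: 28.4
```

>>> {"method": "servo_tool", "body": {
  "increments": [
    [0.1,-6.6,0,0.6,0],
    [0.1,-6.6,0,1,0],
    [0.1,-6.5,0,1.4,0],
    [0.1,-3,0,0.9,0],
    [0.1,0,0,0,0]
  ]
}}

```text
t: 28.88
tool_pos: [0.5473, -0.0428, 0.1254]
tool_rot: [-3.139, 0.126, -0.006]
contact_force: [4.5, 6.0, -1.5]
opening: 0.0176
grip_force: 28.9
```

Run:
```python
from h import *
go(J(22,-45.5,123),JY+np.pi/2)
```

```text
t 28.88 pos [ 0.5473 -0.0428  0.1254] head -94.59 shift [-1.  -0.1  2.4] spin -0.0 F [ 4.5  6.  -1.5] q6 1.44 op 0.0176 zax [ 0.004  0.    -1.   ]
```

>>> {"method": "servo_tool", "body": {
  "increments": [
    [0.1,-2,0,0.6,0],
    [0.1,0,0,0,0]
  ]
}}

```text
t: 29.12
tool_pos: [0.5457, -0.0427, 0.125]
tool_rot: [-3.138, 0.126, -0.007]
contact_force: [5.6, 5.9, -1.0]
opening: 0.0178
grip_force: 29.0
```

>>> {"method": "servo_tool", "body": {
  "increments": [
    [0.1,-2,0,0.6,0],
    [0.1,0,0,0,0]
  ]
}}

```text
t: 29.38
tool_pos: [0.5437, -0.0425, 0.1245]
tool_rot: [-3.138, 0.126, -0.007]
contact_force: [5.3, 6.5, 0.4]
opening: 0.0177
grip_force: 29.0
```

>>> {"method": "servo_tool", "body": {
  "increments": [
    [0.1,-2,0,0.6,0],
    [0.1,0,0,0,0]
  ]
}}

```text
t: 29.62
tool_pos: [0.5417, -0.0423, 0.1239]
tool_rot: [-3.138, 0.126, -0.007]
contact_force: [4.9, 5.1, 0.1]
opening: 0.0176
grip_force: 29.1
```

>>> {"method": "servo_tool", "body": {
  "increments": [
    [0.1,-2,0,0.6,0],
    [0.1,0,0,0,0]
  ]
}}

```text
t: 29.88
tool_pos: [0.5395, -0.0421, 0.1233]
tool_rot: [-3.138, 0.126, -0.006]
contact_force: [4.6, 5.9, 0.1]
opening: 0.0177
grip_force: 29.1
```

>>> {"method": "servo_tool", "body": {
  "increments": [
    [0.1,-2,0,0.6,0],
    [0.1,0,0,0,0]
  ]
}}

```text
t: 30.12
tool_pos: [0.5372, -0.0419, 0.1224]
tool_rot: [-3.138, 0.126, -0.005]
contact_force: [3.4, 6.7, 0.5]
opening: 0.0176
grip_force: 29.1
```

```bash
python3 -c "
from h import *
S=get_image('side')[:,:,::-1]
cv2.imwrite('pics/g7.png',cv2.resize(S[140:250,260:350],None,fx=5,fy=5,interpolation=2))"
```

```text
(no output)
```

View pics/g7.png

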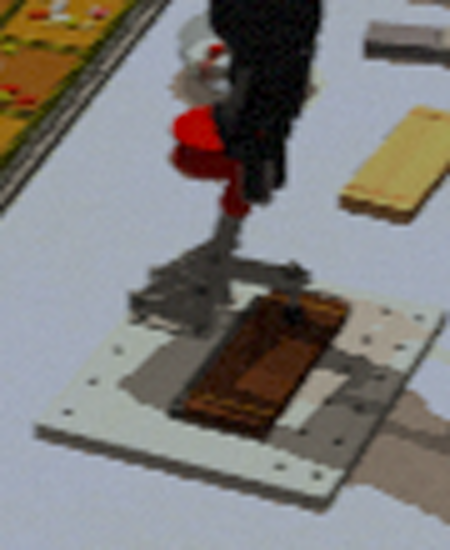

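The arm is level and the pad is at the lid (crop (292,312)). Resistance is falling as it passes centre, so I push on to the stop.

>>> {"method": "servo_tool", "body": {
  "increments": [
    [0.1,-2,0,0.6,0],
    [0.1,0,0,0,0]
  ]
}}

```text
t: 30.42
tool_pos: [0.5353, -0.0418, 0.1217]
tool_rot: [-3.138, 0.126, -0.005]
contact_force: [5.3, 5.7, -1.9]
opening: 0.0173
grip_force: 29.0
```

>>> {"method": "servo_tool", "body": {
  "increments": [
    [0.1,-2,0,0.7,0],
    [0.1,0,0,0,0]
  ]
}}

```text
t: 30.68
tool_pos: [0.5345, -0.0417, 0.1213]
tool_rot: [-3.138, 0.126, -0.011]
contact_force: [8.2, 5.5, -3.0]
opening: 0.0175
grip_force: 28.7
```

>>> {"method": "servo_tool", "body": {
  "increments": [
    [0.1,-2,0,0.7,0],
    [0.1,0,0,0,0]
  ]
}}

```text
t: 30.92
tool_pos: [0.5338, -0.0417, 0.1209]
tool_rot: [-3.139, 0.126, -0.016]
contact_force: [12.8, 4.6, -4.7]
opening: 0.0176
grip_force: 28.3
```

>>> {"method": "servo_tool", "body": {
  "increments": [
    [0.1,-3,0,1,0],
    [0.1,0,0,0,0]
  ]
}}

```text
t: 31.18
tool_pos: [0.5324, -0.0416, 0.1204]
tool_rot: [-3.139, 0.126, -0.023]
contact_force: [18.8, 5.3, -7.6]
opening: 0.0177
grip_force: 27.7
```

>>> {"method": "servo_tool", "body": {
  "increments": [
    [0.1,-2,0,0.7,0],
    [0.1,0,0,0,0]
  ]
}}

```text
t: 31.42
tool_pos: [0.5316, -0.0415, 0.1201]
tool_rot: [-3.139, 0.127, -0.029]
contact_force: [23.1, 5.2, -9.5]
opening: 0.0176
grip_force: 27.3
```

>>> {"method": "servo_tool", "body": {
  "increments": [
    [0.1,4,0,-1.2,0],
    [0.5,0,0,0,0],
    [0.5,0,0,0,0],
    [0.5,0,0,0,0],
    [0.5,0,0,-20,0],
    [0.5,0,0,-40,0],
    [0.5,0,0,-50,0],
    [0.5,0,0,0,0]
  ]
}}

```text
t: 32.42
tool_pos: [0.5323, -0.0425, 0.236]
tool_rot: [3.137, -0.126, 0.018]
contact_force: [0.6, 0.5, 0.7]
opening: 0.0426
grip_force: 0.0
```

>>> {"method": "servo_tool", "body": {
  "increments": [
    [0.5,-20,0,0,0],
    [0.5,-40,0,0,0],
    [0.5,-50,0,0,0],
    [0.5,-20,0,0,0],
    [0.5,0,0,0,0]
  ]
}}

```text
t: 33.05
tool_pos: [0.399, -0.0313, 0.2286]
tool_rot: [3.139, -0.127, 0.002]
contact_force: [0.7, -0.3, -0.4]
opening: 0.0426
grip_force: 0.0
```

```bash
python3 -c "
from h import *
S=get_image('side')[:,:,::-1];T=get_image('top')[:,:,::-1]
a=cv2.resize(S[140:240,260:340],None,fx=5,fy=5,interpolation=2);b=cv2.resize(T[120:220,300:380],None,fx=5,fy=5,interpolation=2)
cv2.imwrite('pics/g8.png',np.hstack([a,b]));go(J(22,-45,123))"
```

```text
t 33.15 pos [ 0.4001 -0.0314  0.2287] head -94.62 shift [146.6  -1.1 105.8] spin None F [ 1.3  0.2 -0.1] q6 1.39 op 0.0428 zax [ 0.001 -0.    -1.   ]
```

View pics/g8.png

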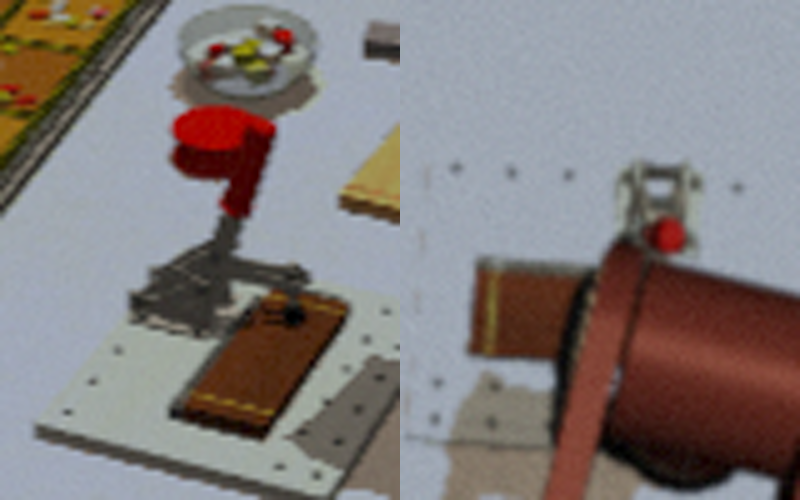

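The lid is home, the pad is on it and the handle leans towards the lid. The tool travelled a little further than expected, so I'll check the handle angle in the pictures before handing in.

Run:
```python
from h import *
f=lambda u,v:((u+.5)/5-.5,(v+.5)/5-.5)
T=get_image('top')[:,:,::-1];S=get_image('side')[:,:,::-1]
def red(I,r0,r1,c0,c1):
    h=cv2.cvtColor(I,cv2.COLOR_BGR2HSV);m=((h[...,0]<8)|(h[...,0]>172))&(h[...,1]>160)&(h[...,2]>80)
    k=np.zeros(m.shape,bool);k[r0:r1,c0:c1]=m[r0:r1,c0:c1];return np.argwhere(k)
p=red(T,162,172,345,362);print("top red",p.mean(0)[::-1],p.min(0)[::-1],p.max(0)[::-1],len(p))
for r in range(162,186,2):
    q=red(S,r,r+1,298,325);print(r,q[:,1].min() if len(q) else None,q[:,1].max() if len(q) else None)
for nm,gx,gz,a in(("locked",22,142,.27),("centre",25,143,.24),("15back",40,145,.09)):
    for s in(-38,0,38):
        X=J(gx-s*np.sin(a),-45,gz+s*np.cos(a));print(nm,s,"side",proj("side",X).round(1),"top",proj("top",X).round(1))
```

```text
top red [353.69230769 166.57692308] [352 164] [356 169] 26
162 298 309
164 298 313
166 298 314
168 298 308
170 None None
172 None None
174 None None
176 None None
178 None None
180 304 304
182 306 306
184 None None
locked -38 side [307.3 182. ] top [352.2 167. ]
locked 0 side [310.1 173.4] top [352.9 167.3]
locked 38 side [312.9 164.5] top [353.6 167.7]
centre -38 side [306.8 181.7] top [352.3 166.4]
centre 0 side [309.3 172.9] top [353.  166.3]
centre 38 side [311.8 164. ] top [353.7 166.3]
15back -38 side [304.3 180.9] top [352.5 163.5]
15back 0 side [305.2 171.6] top [353.3 161.6]
15back 38 side [306.1 162. ] top [354.2 159.5]
```

The measured row of 166.6 lies between the predicted dead-centre row (166.4) and locked row (167.5), so the pictures can't decide it. I'll push the grip from behind with shut fingers until it stops firmly.

>>> {"method": "servo_tool", "body": {
  "increments": [
    [0,20,0,0,0],
    [0,35,-0.2,0,0],
    [0,40,-0.2,0,0],
    [0,40,-0.2,0,0],
    [0,35,-0.2,0,0],
    [0,20,-0.3,0,0],
    [0,10,0,0,0],
    [0,0,0,0,0],
    [0,0,0,0,0]
  ]
}}

```text
t: 34.38
tool_pos: [0.5987, -0.0462, 0.2283]
tool_rot: [-3.139, 0.126, 0.001]
contact_force: [-1.0, -0.7, 0.0]
opening: 0.0001
grip_force: 0.0
```

>>> {"method": "servo_tool", "body": {
  "increments": [
    [0,0,0,20,0],
    [0,0,0,30,0],
    [0,0,0,30,0],
    [0,0,0,15,0],
    [0,0,0,0,0],
    [0,0,0,0,0]
  ]
}}

```text
t: 35.12
tool_pos: [0.5999, -0.0464, 0.1347]
tool_rot: [3.139, -0.126, 0.003]
contact_force: [0.3, 0.2, 1.0]
opening: -0.0001
grip_force: 0.0
```

```bash
python3 -c "
from h import *
go(J(45,-45,133))"
```

```text
t 35.12 pos [ 0.5999 -0.0464  0.1347] head -94.61 shift [-30.8  -0.    1.6] spin None F [0.3 0.2 1. ] q6 1.45 op -0.0001 zax [ 0.002 -0.    -1.   ]
```

>>> {"method": "servo_tool", "body": {
  "increments": [
    [0,-10,0,0,0],
    [0,-8,0,0,0],
    [0,-6,0,0,0],
    [0,-3,0,0,0],
    [0,0,0,0,0]
  ]
}}

```text
t: 35.75
tool_pos: [0.5721, -0.0441, 0.1335]
tool_rot: [3.139, -0.126, 0.0]
contact_force: [-0.5, 0.1, -0.6]
opening: 0.0005
grip_force: 0.0
```

>>> {"method": "servo_tool", "body": {
  "increments": [
    [0,-2,0,0,0],
    [0,0,0,0,0]
  ]
}}

```text
t: 36.0
tool_pos: [0.5709, -0.044, 0.1336]
tool_rot: [3.139, -0.126, 0.003]
contact_force: [2.9, -0.6, -0.2]
opening: -0.0003
grip_force: 1.2
```

>>> {"method": "servo_tool", "body": {
  "increments": [
    [0,-2,0,0,0],
    [0,0,0,0,0]
  ]
}}

```text
t: 36.25
tool_pos: [0.57, -0.044, 0.134]
tool_rot: [3.139, -0.127, 0.008]
contact_force: [6.9, -0.2, -1.9]
opening: 0.0002
grip_force: 2.9
```

>>> {"method": "servo_tool", "body": {
  "increments": [
    [0,-2,0,0,0],
    [0,0,0,0,0]
  ]
}}

```text
t: 36.5
tool_pos: [0.5692, -0.044, 0.1345]
tool_rot: [3.139, -0.127, 0.013]
contact_force: [10.4, -0.1, -3.1]
opening: 0.0003
grip_force: 4.3
```

>>> {"method": "servo_tool", "body": {
  "increments": [
    [0,-3,0,0,0],
    [0,0,0,0,0]
  ]
}}

```text
t: 36.75
tool_pos: [0.5679, -0.0439, 0.1352]
tool_rot: [3.138, -0.127, 0.021]
contact_force: [14.3, 0.6, -5.0]
opening: 0.0001
grip_force: 6.5
```

>>> {"method": "servo_tool", "body": {
  "increments": [
    [0,-3,0,0,0],
    [0,0,0,0,0]
  ]
}}

```text
t: 37.0
tool_pos: [0.5667, -0.044, 0.1361]
tool_rot: [3.138, -0.127, 0.029]
contact_force: [20.9, -1.8, -6.6]
opening: -0.0002
grip_force: 8.6
```

>>> {"method": "servo_tool", "body": {
  "increments": [
    [0,-3,0,0,0],
    [0,0,0,0,0]
  ]
}}

```text
t: 37.25
tool_pos: [0.5654, -0.044, 0.1368]
tool_rot: [3.137, -0.127, 0.036]
contact_force: [24.6, -2.5, -7.9]
opening: -0.0
grip_force: 10.7
```

The force rises steadily past 24 N with no give, so the handle is on its stop, past centre. Retracting now.

>>> {"method": "servo_tool", "body": {
  "increments": [
    [0,8,0,0,0],
    [0,15,0,0,0],
    [0,20,0,0,0],
    [0,0,0,-40,0],
    [0,0,0,-50,0],
    [0,0,0,-20,0],
    [0,0,0,0,0],
    [0,0,0,0,0]
  ]
}}

```text
t: 38.25
tool_pos: [0.599, -0.0461, 0.2406]
tool_rot: [-3.138, 0.126, 0.007]
contact_force: [0.6, 0.2, -0.9]
opening: 0.0005
grip_force: 0.0
```

Run:
```python
from h import *
T=get_image('top')[:,:,::-1];S=get_image('side')[:,:,::-1]
cv2.imwrite('pics/g9.png',np.hstack([cv2.resize(S[145:240,270:345],None,fx=5,fy=5,interpolation=2),cv2.resize(T[125:220,300:375],None,fx=5,fy=5,interpolation=2)]));go([0,0,0])
```

```text
t 38.35 pos [ 0.5989 -0.0461  0.2405] head -94.61 shift [-599.6    2.3  243.3] spin None F [-0.4  0.6  0.4] q6 1.45 op -0.0 zax [-0.005  0.001 -1.   ]
```

View pics/g9.png

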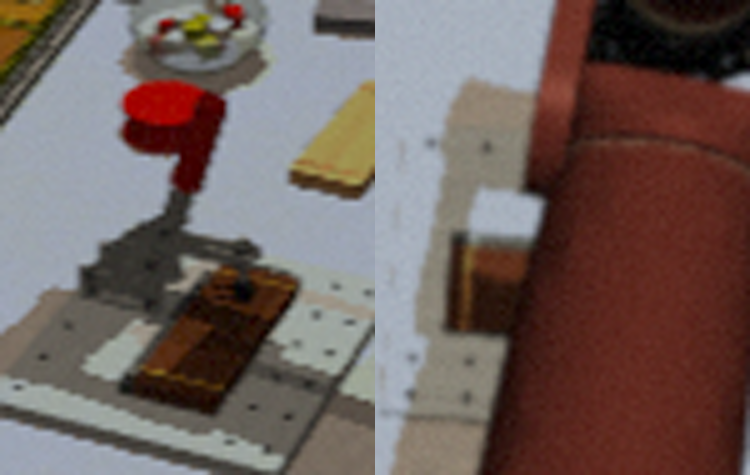

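The lid lies against the rail and end stop, the pad at (243,288) is on it, and the clamp has stayed shut with the robot clear. I'm handing in.

```bash
python3 -c "
from station import *
print(finish_job())"
```

```text
the job is handed in; nothing more can be done
None
```

The walnut lid is pushed home against the rail and the end stop, the toggle clamp is swung over centre onto its stop with the pad on the lid, and the job was handed in at about 38 s with the robot clear.

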